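# Eject the charger cube and trap it

## Task

Press the black eject key of the test nest down with one fingertip, so that the spring pops the white charger cube out of the nest into the open lane, and have the other finger standing in the lane so that the cube is trapped against it before it slides out of the lane. Do not grip or lift the cube and leave everything else alone. Finish holding: key still pressed down by the one finger, cube standing still against the other.

Things in the scene. Friction and masses are not known exactly. Their poses are not given: they have to be found in the camera images.
- nest: Test nest, fixed to the table: aluminium bed 170 x 64 mm, 20 mm high (its top is the floor); origin at the centre of its underside; local +x is the way the cube pops out. Grey cheeks 26 mm high (all heights above the floor) guide the cube at x -36 to +20 mm; the spring housing, 38 mm high, stands at x -80 to -44. The eject key is on an ear at local y -60. Its points and joints are given below.
- lane (a point): Point on the floor amid the open lane, local (55, 0, 20) mm of the nest, 60 mm beside the key's centre; axes as the nest's. The lane runs from x 27 to its open end at x 85, 49 mm wide between steel rails only 8 mm high. A finger standing here with its tip 10 to 25 mm above the floor catches the cube; nothing else stops it.
- key_top (a point): Centre of the top of the eject key, black, 24 x 24 mm with three fine ribs, at local (55, -60, 47) mm of the nest when up: 27 mm above the lane's floor, and 15 mm above it when fully down. It stands in a grey collar 30 x 30 mm, 12 mm above the floor. The point moves with the key.
- key (a joint): Travel of the eject key, m: 0 up, 0.012 fully down. Spring: 2.5 N to start, 5.5 N fully down; it comes up when let go. One part with it is the steel gate across the floor at local x 26 mm, 8 mm high, that keeps the cube in: with the key 5 to 8 mm down the cube shoots out within a tenth of a second.
- pusher (a joint): Travel of the steel spring pusher behind the cube, m: 0 home, 0.045 fully out to local +x. It pushes the cube with 3 N at home, 1.9 N fully out, and so keeps it pressed on a finger that stops it within that stroke.
- charger: White charger cube 46 x 46 x 43 mm high with rounded edges, about 70 g, sitting in the nest on its floor; origin at the centre of its underside, at local (0, 0, 20) mm of the nest before it is ejected, so that its front face is at local x = 23 mm. It fills the nest's width and stays guided by the rails in the lane.
- spare_cube: Another white charger cube, 46 x 46 x 43 mm, loose on the table; bystander, leave alone. Origin at the centre of its underside.
- board: Green circuit board module with black block, 66 x 43 x 42 mm, loose on the table; bystander, leave alone. Origin at the centre of its underside.
- driver: Small blue and black screwdriver, 154 mm long, lying on the table; bystander, leave alone. Origin at the centre of its underside.
- solder_spool: Spool of solder wire, 55 mm across, 40 mm high, standing on the table; bystander, leave alone. Origin at the centre of its underside.
Things that resemble listed ones, but are neither listed nor needed, are in the scene too. Leave any pink or red look-alike of the charger alone.

How it is judged (in metres and radians):
At the end, for the whole second after the job is handed in: The key is held at least 7 mm down by a finger, and the cube, popped 10 to 60 mm out of the nest, still wholly in the lane and upright, stands still with at least 0.3 N against a finger (value of joint key above 0.007 m and contact force between the fingers and nest above 1 N and contact force between the fingers and charger above 0.3 N and x of charger in the frame of nest between 0.01 and 0.06 m and z of charger in the frame of nest below 0.026 m and angle between charger's own z axis and vertical below 0.15 rad and linear speed of charger below 0.02 m/s); the arm keeps its last pose, push and grip.
It fails at once if the cube slides out of the end of the lane (x of charger in the frame of nest above 0.063 m).
It fails at once if the cube is lifted off the floor of the nest or lane (z of charger in the frame of nest above 0.03 m).
It fails at once if the cube is tipped (angle between charger's own z axis and vertical above 0.35 rad).
It fails at once if a bystander is disturbed (distance of any of spare_cube, board, driver, solder_spool from where it was at the start of the episode above 0.015 m).
It also fails if it takes over 35 s, if anything falls off the work surface, if the arm or the gripper's body presses on something with over 40 N, if the wrist force passes 120 N, or if a joint passes its speed limit or range.

## Robot

A 6-joint arm with a two-finger parallel gripper is mounted at the origin on a cart in front of the work surface, level with it; the furniture and walls round the work are solid. World frame = base frame: x ahead of the robot, y to its left, z up, the work surface at z = 0. Lengths are in m, angles in degrees, forces in N, time in s.
With the tool pointing down it reaches from about 0.425 to 0.95 m from the base axis. Payload 14.7 kg.
Tool frame: the origin (TCP) lies at the very end of the fingers, on their centre line; the grasp point (between the pads) lies 19 mm behind it; z points along the fingers, y is the line along which they close (so a half turn about z gives the same grasp; the last joint's range is limited). The gripper opens to 85 mm and grips with 20 to 120 N. Pads are 22 mm wide; open, the fingers measure 114 mm over their backs; the gripper's body (76 mm by 85 mm) begins 54 mm behind the grasp point. The pads swing forward as they close: fully open they stand 13 mm farther back than shut.
Start: joints at [-74.691, 27.513, 91.461, -0, 61.026, -2.67], TCP at [0.201, -0.618, 0.231] pointing down, gripper open.
Joint ranges: [-157.49, 157.49], [-46.99, 117.5], [13.45, 153.17], [-89.5, 269.5], [5.16, 153.95], [-167.48, 167.48]. Speed limits (degrees/s): [108.29, 108.29, 136.94, 172.46, 172.46, 172.46].

## Interface

Orientations are given as [roll, pitch, yaw] about the fixed x, y, z axes, in that order (R = Rz(yaw) Ry(pitch) Rx(roll)).
In Python, from plant import manip gives the robot as it stands. The module is installed in compiled form; this text tells all that it offers.
- The arm moves only by the tool carry_out, never from a script. Its argument "increments" is a list of rows, each a list of 4 numbers: the shift along the world's x, y, z in cm, then the turn about the world's z in rad. In form: [[dx, dy, dz, yaw], ...]. A call has 1 to 20 rows; each row shifts and turns the commanded pose from where the row before left it; what a row does not reach is not made up. A row lasts 1/12 s, in which the tool goes at most 41.7 mm and 7.16 degrees, less where a joint would pass 70% of its speed; a pose out of reach is approached as far as the arm can. A call is refused whole if a number of a shift passes 4.17 or a number of a turn 0.125, either way. A call with a gripper value outside its range is refused whole. "jaw" is the opening, from 0 (shut) to 1 (fully open), set as the call begins (left out, the last holds). The fingers move at their own pace and stop on an object; the grip force is fixed at half the most. Time passes only in rows, so rows that do not move let the fingers close. It gives the time, the measured TCP pose, the force, the opening and the grip force at its end, in the units of the state.
- manip.get_obs(): the state, without advancing time (a new reading comes with each control period).
- manip.get_image(name): name is "side" or "top"; returns (picture, depth): 400x640x3 uint8, red, green, blue; 400x640 float32, m along the optical axis (not along the pixel's ray), 0 where there is no reading.
- manip.camera_model(name): a dict with "fov_y" (degrees; the focal length in pixels is half the picture's height over the tangent of half this angle, whatever the lens; pixels are square), "cx", "cy" (the principal point, pixels), "position" and "attitude" of the camera in the world. Camera axes: x right, y down, z forward; pixel columns grow to the right and rows downward; lengths in m; the calibration is good to about 2 mm. A picture is of the moment at which its call begins. camera_model takes no time and is no camera call.
- manip.job_done(): hands the job in; it is judged then, once.
The state is a dict: "time_s": time; "joint_pos": joint angles; "dq": joint speeds; "effort": joint torques, N m; "eef_pos": TCP position; "eef_rot": TCP orientation; "force": force on the tool from outside, world axes, zero at the start; "torque": the same for the moment, N m; "gripper_width": finger opening in m; "gripper_force": force on a finger pad.
Only numpy, scipy, OpenCV 4.12 (cv2) and the standard library are available. Lean on these libraries where they do the work, as an engineer would, in place of code of your own. Each camera call takes 0.05 s, during which the arm holds its last target. There are 200 camera calls.

## Working session

There is one attempt and no reset: what is moved stays moved. The work goes in short steps, Python scripts to look and compute and a tool call to move; the robot and the scene stay as the last step left them, time stands still between calls to the robot, and variables do not carry over. Pictures are saved under pics/ and viewed, at most 10 in all, crops included, and the job is handed in when it is done.

Besides the shell and the picture viewer there is one more tool, called as name([rows], argument=value, ...), one row to a line, values as JSON. carry_out: Moves the arm, as the interface text tells. Its arguments: {"type":"object","properties":{"increments":{"type":"array"},"jaw":{"type":"number"}},"required":["increments"]}

```bash
mkdir -p pics
cat > h.py <<'E'
import numpy as np, cv2
from plant import manip
from scipy.spatial.transform import Rotation as R
E
python3 - <<'E'
from h import *
for n in("top","side"):
    im,d=manip.get_image(n); np.savez(n+".npz",im=im,d=d); cv2.imwrite(f"pics/{n}0.png",im[:,:,::-1]); print(n,manip.camera_model(n))
print(manip.get_obs())
E
```

```text
top {'fov_y': 47.27054905666816, 'cx': 315.1622452589098, 'cy': 201.99565357200999, 'position': array([ 0.46321741, -0.02558564,  1.24169358]), 'attitude': array([-176.69783901,    0.40692233,  -89.37192624])}
side {'fov_y': 48.882697029741365, 'cx': 326.6422478326922, 'cy': 200.5501030798351, 'position': array([0.47173882, 1.06332943, 0.46954661]), 'attitude': array([-110.16689691,    0.26911558, -177.65893411])}
{'time_s': 0.1, 'joint_pos': array([-7.46900198e+01,  2.75459328e+01,  9.14908116e+01, -2.04054058e-03,
        6.10242949e+01, -2.67029122e+00]), 'dq': array([-0.08362632, -0.2027117 , -0.18901807,  0.01339507,  0.03816606,
        0.0120785 ]), 'effort': array([-1.25860824e-03, -9.52255583e+01, -4.31043005e+01, -1.96526557e-04,
        5.32867271e-03,  3.62016601e-05]), 'eef_pos': array([ 0.20055763, -0.61790279,  0.23073592]), 'eef_rot': array([-1.79938944e+02, -1.06160046e-03,  1.79812603e+01]), 'force': array([ 0.81983266,  0.0655755 , -0.28092432]), 'torque': array([-0.02672318,  0.02655066,  0.03106949]), 'gripper_force': 0.0, 'gripper_width': 0.08573881834290246}
```

View pics/top0.png

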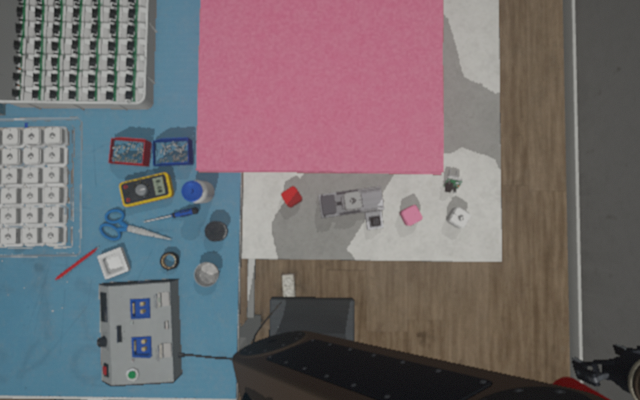

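View pics/side0.png

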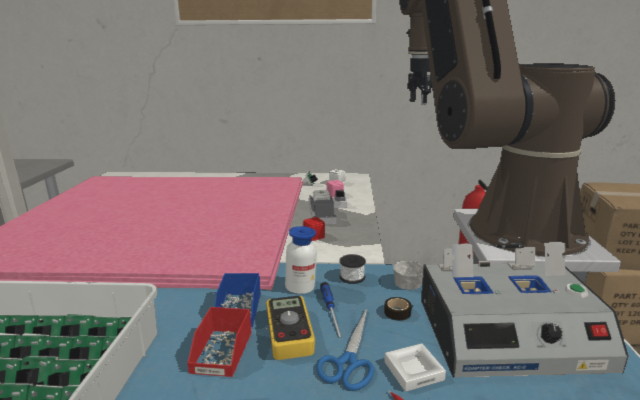

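The top view shows the nest at about (352,203) with its key at (375,221). The pink slab is just above it, the spare cube is at (458,217) and the board at (453,180).

Run:
```python
from h import *
z=np.load("top.npz"); im,d=z["im"],z["d"]
c=im[165:250,270:400]; cv2.imwrite("pics/c1.png",cv2.resize(c[:,:,::-1],None,fx=6,fy=6,interpolation=cv2.INTER_CUBIC))
m=manip.camera_model("top");f=200/np.tan(np.radians(m["fov_y"]/2)); r=R.from_euler("xyz",m["attitude"],degrees=True).as_matrix()
v,u=np.mgrid[0:400,0:640]
P=np.stack([(u-m["cx"])/f*d,(v-m["cy"])/f*d,d],-1)@r.T+m["position"]
np.save("P.npy",P)
for n,(a,b) in dict(slab=(320,150),table=(420,240),driver=(186,212)).items(): print(n,P[b,a])
print((P[185:236:2,316:392:4,2]*1000).round().astype(int))
```

```text
slab [ 0.67161718 -0.02761208  0.03443922]
table [ 0.43475287 -0.30122729 -0.00283016]
driver [0.50323808 0.33086845 0.01590327]
[[  -2   -3    3   -1    1    2    1    2   -2   -1   -2 1242   -3   -2
     1 1242   -6   -2    2]
 [  -1   -1   -4   -1    2   -2    1    2   -4   -3    1   -2   -1   17
    28   28   24   -4   -5]
 [   2   -1    4   -3    0    1   -1    0    0   43   43   31   26   25
    21   19   22    6    1]
 [   1    0    0   -2    0   -5   46   45   44   49   59   21   21   18
    18   22   13   -2   -2]
 [   1    2   17   19   18   17   33   19   64   61   61   61   19   22
    20   23   22   -4   -2]
 [  -3   18   61   55   57   20   15   63   60   63   63   68   20   18
    19   17   17   -1   -3]
 [   2   22   55   58   63   18   17   62   65   62   57   61   16   19
    21   22   17   -6    5]
 [   0   18   57 1242   53   18   18   61   64   61   64   61   19   25
    22   20   18    0    1]
 [   2   20   57   55   57   42   39   57   68   63   63   64   23   20
    20   18   18    0   -1]
 [  -2   18   57   60   59   43   41   55   61   61   58   62   18   19
[... 929 characters left out ...]
 [   1    3    1   -2    5    3    4    5    0   -4    2    3   -4   19
    46   51   45    1    4]
 [   2   -3   -1    1    0    4    2   -2    5    0   -5    1   -3   21
    43   30   30   -3   -5]
 [  -2   -3    0   -1    2   -3   -2   -1   -1   -1   -2   -1   -1   19
    16   18   21   -1   -1]
 [  -2   -2   -1    2   -5   -3    3    1    1   -6   -2   -2    1    0
     1   -3   -1   -1   -4]
 [  -3    2   -1   -3    0   -2    4    0   -1    1    0   -1   -2   -1
    -4   -2    4   -2   -3]
 [   3    1   -2    0   -3   -2   -1    1    4   -3   -1    0   -1   -3
    -2   -1   -1    1   -5]
 [  -1    1   -2    0    0   -1   -2   -1   -6    1   -2   -3   -1   -1
    -1   -1    0   -2   -2]]
```

View pics/c1.png

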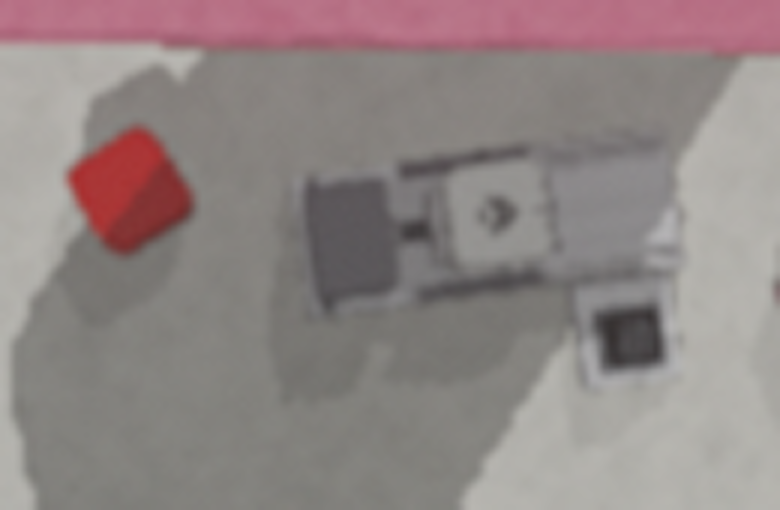

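The crop shows the nest with the housing on the left (crop 350,240), the cube at (497,215), the lane to its right and the black key at (631,338).

Run:
```python
from h import *
z=np.load("top.npz"); im,d=z["im"],z["d"]; P=np.load("P.npy")
m=manip.camera_model("top");f=200/np.tan(np.radians(m["fov_y"]/2)); r=R.from_euler("xyz",m["attitude"],degrees=True).as_matrix()
def ray(u,v,h):
    q=r@np.array([(u-m["cx"])/f,(v-m["cy"])/f,1]); p=m["position"]; return (p+q*(h-p[2])/q[2])[:2]
def blob(M,h,minA=10):
    n,l,s,c=cv2.connectedComponentsWithStats(M.astype(np.uint8)); i=1+np.argmax(s[1:,4]); return s[i,4],c[i]
Z=P[...,2]; W=np.zeros(Z.shape,bool); W[186:236,318:392]=1
key=W&(im.max(2)<75); key[:210]=0; key[:,:365]=0
a,c=blob(key,.047); K=ray(*c,.047); print("key",a,c,K)
hs=W&(Z>.045)&(Z<.08); hs[:,338:]=0; a,c=blob(hs,.058); H=ray(*c,.058);print("housing",a,c,H)
cu=W&(Z>.053)&(Z<.08); cu[:,:342]=0; a,c=blob(cu,.063); C=ray(*c,.063);print("cube",a,c,C)
# known local: key (55,-60), housing(-62,0), cube(0,0)
L=np.array([[.055,-.06],[-.062,0],[0,0]]);Q=np.array([K,H,C])
l=L-L.mean(0);q=Q-Q.mean(0)
yaw=np.arctan2((l[:,0]*q[:,1]-l[:,1]*q[:,0]).sum(),(l*q).sum())
Rm=lambda a:np.array([[np.cos(a),-np.sin(a)],[np.sin(a),np.cos(a)]])
o=Q.mean(0)-Rm(yaw)@L.mean(0); print("yaw",np.degrees(yaw),"o",o,"res",(Q-o-L@Rm(yaw).T)*1000)
# bed footprint from depth
bed=W&(Z>.010)&(Z<.1); n,lb=cv2.connectedComponents(bed.astype(np.uint8)); k=lb[203,360]; p=P[lb==k][:,:2]; loc=(p-o)@Rm(yaw)
print("local extents",np.percentile(loc,[1,99],axis=0)*1000)
b=loc[(abs(loc[:,1])<.04)];print(np.percentile(b,[1,99],axis=0)*1000)
print("lane",o+Rm(yaw)@[.055,0],"key",o+Rm(yaw)@[.055,-.06])
# edges from color: fit line of housing rear edge etc
(_,wh,an)=cv2.minAreaRect((p[abs(loc[:,1])<.034]*1000).astype(np.float32)); print(wh,an)
```

```text
key 56 [374.33928571 220.58928571] [ 0.48507532 -0.17132618]
housing 265 [328.38113208 203.71320755] [ 0.52731942 -0.05075942]
cube 324 [352.25925926 200.03395062] [ 0.53721635 -0.11221812]
yaw -82.39205187996097 o [ 0.53666989 -0.11109949] res [[ 0.59559209  2.2327911 ]
 [-1.14205164 -1.11415706]
 [ 0.54645954 -1.11863404]]
local extents [[-82.05114833 -75.52780675]
 [ 83.50328949  30.59058893]]
[[-82.35526546 -37.53689782]
 [ 83.92323134  30.79873403]]
lane [ 0.54395156 -0.16561533] key [ 0.48447973 -0.17355897]
(66.75405883789062, 170.0739288330078) 8.262744903564453
```

carry_out([
  [1.57,2.24,0,0.07],
  [1.57,2.24,0,0.07],
  [1.57,2.24,0,0.07],
  [1.57,2.24,0,0.07],
  [1.57,2.24,0,0.07],
  [1.57,2.24,0,0.07],
  [1.57,2.24,0,0.07],
  [1.57,2.24,0,0.07],
  [1.57,2.24,0,0.07],
  [1.57,2.24,0,0.07],
  [1.57,2.24,0,0.07],
  [1.57,2.24,0,0.07],
  [1.57,2.24,0,0.07],
  [1.57,2.24,0,0.07],
  [1.57,2.24,0,0.07],
  [1.57,2.24,0,0.07],
  [1.57,2.24,0,0.07],
  [1.57,2.24,0,0.07],
  [1.57,2.24,0,0.07],
  [1.57,2.24,0,0.07],
], jaw=0.54)

```text
time_s: 1.77
eef_pos: [0.5151, -0.1689, 0.2311]
eef_rot: [-180.0, -0.0, 98.4]
force: [-0.2, 0.4, 0.4]
gripper_width: 0.0459
gripper_force: 0.0
```

carry_out([
  [0,0,-2.4,0],
  [0,0,-2.4,0],
  [0,0,-2.4,0],
  [0,0,-2.4,0],
  [0,0,-2.4,0],
  [0,0,-2.4,0],
  [0,0,0,0],
  [0,0,0,0],
])

```text
time_s: 2.43
eef_pos: [0.5138, -0.1699, 0.0866]
eef_rot: [-179.9, -0.1, 98.2]
force: [-0.4, 0.3, 0.2]
gripper_width: 0.046
gripper_force: 0.0
```

Run:
```python
from h import *
o=manip.get_obs(); print(o["eef_pos"],o["eef_rot"],o["force"])
a,_=manip.get_image("top"); b,_=manip.get_image("side")
np.save("s2.npy",b)
A=cv2.resize(a[165:250,300:420,::-1],None,fx=5,fy=5,interpolation=2); B=cv2.resize(b[150:250,280:400,::-1],None,fx=5,fy=5,interpolation=2)
cv2.imwrite("pics/a2.png",A);cv2.imwrite("pics/b2.png",B)
```

```text
[ 0.51379188 -0.16990872  0.08661048] [-1.79857627e+02 -8.02736464e-02  9.81930758e+01] [-0.42572896  0.30066926  0.21905253]
```

View pics/a2.png

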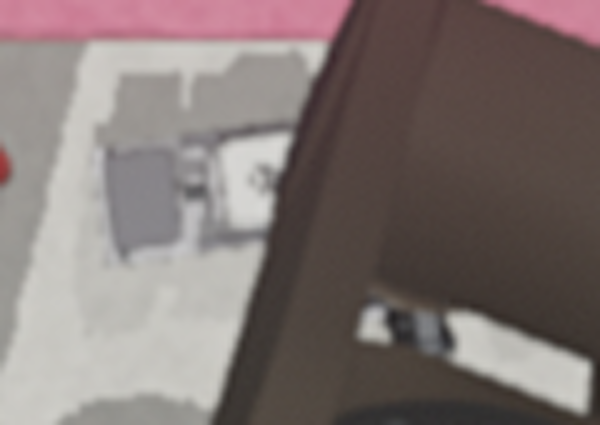

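View pics/b2.png

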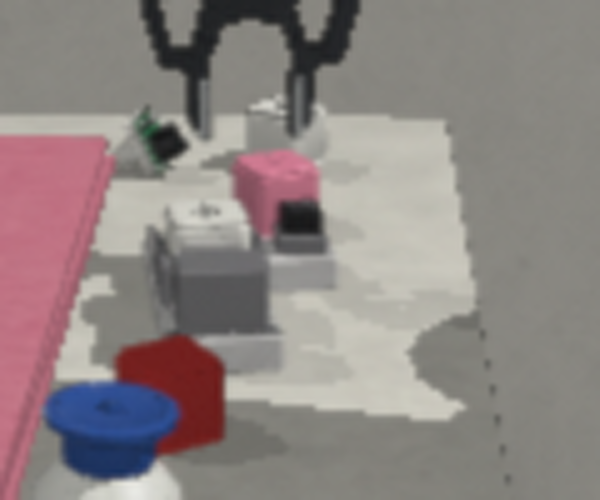

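The side crop shows the tips at (203,138) and (299,138), with the right one straight above the key at (300,217). I'll check the tip height and sideways offset by casting rays.

Run:
```python
from h import *
m=manip.camera_model("side");f=200/np.tan(np.radians(m["fov_y"]/2)); r=R.from_euler("xyz",m["attitude"],degrees=True).as_matrix()
def ray(u,v,ax,val):
    q=r@np.array([(u-m["cx"])/f,(v-m["cy"])/f,1]); p=m["position"]; return p+q*(val-p[ax])/q[ax]
for n,(x,y) in dict(laneTip=(203,138),keyTip=(299,138)).items(): print(n,ray(280+x/5,150+y/5,1,-.170))
print("key",ray(280+300/5,150+217/5,2,.047))
```

```text
laneTip [ 0.54169748 -0.17        0.08772699]
keyTip [ 0.48538764 -0.17        0.08817393]
key [ 0.4842875  -0.14759501  0.047     ]
```

carry_out([
  [0,0,-1.2,0],
  [0,0,-1.2,0],
  [0,0,-1.2,0],
  [0,0,-0.3,0],
  [0,0,0,0],
  [0,0,0,0],
])

```text
time_s: 3.03
eef_pos: [0.5153, -0.1705, 0.0494]
eef_rot: [179.9, 0.0, 98.2]
force: [-0.2, 0.1, -0.6]
gripper_width: 0.0462
gripper_force: 0.0
```

carry_out([
  [0,0,-0.2,0],
  [0,0,-0.2,0],
  [0,0,-0.1,0],
  [0,0,0,0],
  [0,0,0,0],
])

```text
time_s: 3.45
eef_pos: [0.5151, -0.1705, 0.0436]
eef_rot: [180.0, 0.0, 98.2]
force: [1.0, -0.8, 1.6]
gripper_width: 0.0461
gripper_force: 1.2
```

carry_out([
  [0,0,-0.3,0],
  [0,0,-0.3,0],
  [0,0,0,0],
  [0,0,0,0],
  [0,0,0,0],
])

```text
time_s: 3.87
eef_pos: [0.5147, -0.1703, 0.0372]
eef_rot: [180.0, 0.0, 98.2]
force: [2.9, -0.7, 3.3]
gripper_width: 0.046
gripper_force: 1.4
```

Run:
```python
from h import *
o=manip.get_obs(); print(o["eef_pos"],o["force"],o["torque"])
a,_=manip.get_image("top"); b,_=manip.get_image("side")
A=cv2.resize(a[165:250,300:400,::-1],(500,425),interpolation=2); B=cv2.resize(b[165:240,300:360,::-1],(340,425),interpolation=2)
cv2.imwrite("pics/c3.png",cv2.resize(np.hstack([A,B]),(790,400)))
```

```text
[ 0.51474447 -0.17028229  0.03723689] [ 2.94792626 -0.74442898  3.33485524] [-0.19582405 -0.29631749  0.0243411 ]
```

View pics/c3.png

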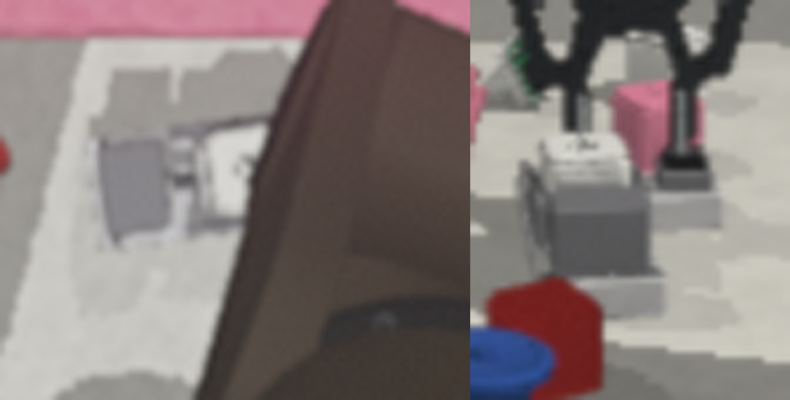

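The cube is still in the nest and the tip rests on the key. A 3.3 N force suggests the key is only about 4 mm down, so I'll press 6 mm more.

carry_out([
  [0,0,-0.3,0],
  [0,0,-0.3,0],
  [0,0,0,0],
  [0,0,0,0],
  [0,0,0,0],
  [0,0,0,0],
])

```text
time_s: 4.47
eef_pos: [0.5147, -0.1704, 0.032]
eef_rot: [180.0, 0.0, 98.2]
force: [-2.0, -0.6, 22.3]
gripper_width: 0.0458
gripper_force: 12.9
```

Run:
```python
from h import *
o=manip.get_obs(); print(o["eef_pos"],o["force"],o["torque"])
a,da=manip.get_image("top"); b,_=manip.get_image("side")
A=cv2.resize(a[165:250,300:400,::-1],(500,425),interpolation=2); B=cv2.resize(b[165:240,300:360,::-1],(340,425),interpolation=2)
cv2.imwrite("pics/c4.png",cv2.resize(np.hstack([A,B]),(790,400)))
```

```text
[ 0.51473092 -0.17043099  0.03197336] [-2.00888923 -0.60711141 22.29416477] [-0.32652598  0.91988705 -0.05761733]
```

View pics/c4.png

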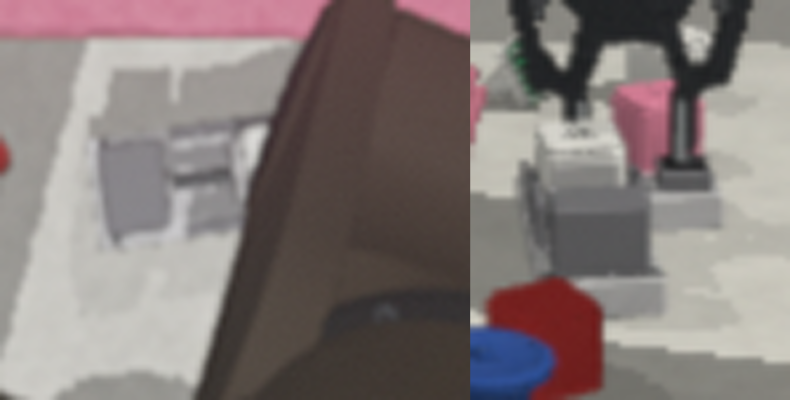

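The cube has popped out about 20 mm and stopped against the lane finger. The key is at its stop with 22 N, so I'll ease off slightly.

carry_out([
  [0,0,0.1,0],
  [0,0,0.05,0],
  [0,0,0,0],
  [0,0,0,0],
  [0,0,0,0],
  [0,0,0,0],
  [0,0,0,0],
  [0,0,0,0],
])

```text
time_s: 5.23
eef_pos: [0.5147, -0.1703, 0.0328]
eef_rot: [180.0, 0.0, 98.2]
force: [3.2, -1.8, 3.7]
gripper_width: 0.0459
gripper_force: 3.7
```

Run:
```python
from h import *
P=[]
m=manip.camera_model("top");f=200/np.tan(np.radians(m["fov_y"]/2)); r=R.from_euler("xyz",m["attitude"],degrees=True).as_matrix()
for i in range(2):
    im,d=manip.get_image("top"); v,u=np.mgrid[0:400,0:640]
    Q=np.stack([(u-m["cx"])/f*d,(v-m["cy"])/f*d,d],-1)@r.T+m["position"]
    a=np.radians(-82); L=(Q[...,:2]-[.5367,-.1111])@np.array([[np.cos(a),-np.sin(a)],[np.sin(a),np.cos(a)]])
    M=(abs(L[...,1])<.015)&(L[...,0]>-.035)&(L[...,0]<.05)&(Q[...,2]>.055)&(Q[...,2]<.075)
    print("rear edge local x",np.percentile(L[M][:,0],2),"top z",np.median(Q[M][:,2]),M.sum())
o=manip.get_obs(); print(o["eef_pos"],o["force"],o["gripper_force"])
```

```text
rear edge local x -0.005192078194422496 top z 0.06072107822977579 29
rear edge local x -0.004811654486569193 top z 0.06024784110635151 24
[ 0.51468033 -0.17027498  0.03276164] [ 3.2012475  -1.90394796  4.88728816] 3.6818461629445665
```

```bash
python3 -c "
from plant import manip
print(manip.job_done())"
```

```text
the job is handed in; nothing more can be done
None
```

I handed the job in with one finger holding the key near fully down and the cube upright in the lane, stopped against the other finger about 18 mm out of the nest; the hand-in returned no verdict.

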